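# Clip the guide roller onto its axle pin

## Task

Take the spring clip from the rubber mat by its orange thumb grip, lay it flat on top of the yellow roller and push it sideways under the pin's head into the groove, until it has snapped over the pin and sits fully home against it. The roller's head gives on springs, so press by feel, but gently (20 N is ample; a total of 40 N between clip and roller head spoils the clip); then let go, and leave the hammer, the brush and the pipe offcut where they are.

Things in the scene. Friction and masses are not known exactly. Their poses are not given: they have to be found in the camera images.
- clip_grip (a point): Centre of the orange upright thumb grip (16 x 16 mm, 38 mm tall) of the loose clip, 19 mm above the clip's flat underside and 42 mm behind the throat centre. The clip (about 80 g) is a flat 5 mm thick steel U with the grip at its closed end, lying on the 4 mm black mat. Axes: x towards the clip's open mouth, y across, z up.
- clip_throat (a point): Centre of the clip's throat, level with its underside: the pin's axis passes here when the clip is home. +x is the way the clip is pushed, mouth first. The throat's straight back wall, 9 mm behind this point, stops the clip. Going over the pin takes a push of 10 to 16 N; at the snap the force drops by about half or more, and it rises again as the clip, now home, pushes the pin along.
- leg_l (a joint): Outward swing (rad) of the clip's left (+y) sprung leg, 0 at rest. It runs forward 14 to 19 mm off the middle line, to 7 mm ahead of the throat centre; inside its tip is a round nose of 4 mm radius, centred 2 mm ahead of the throat centre. Noses are 14 mm apart at rest, spread at 3 N per mm each, touch the pin about 9 mm before home, are widest 2 mm before home (0.13 rad), 0.12 rad at home.
- leg_r (a joint): The same for the right (-y) leg.
- groove (a point): Point on the upright axle pin's axis, level with the flat top of the yellow roller (60 mm diameter, spins freely), 70 mm above the table. The groove, 18 mm diameter, 7 mm high, starts here; above it is the pin's head, 28 mm diameter, 15 mm high. Pin and roller float level on springs, 2 N per mm any way, up to 12 mm, and come back when let go. The base (150 x 130 mm) is fixed. Enter from any side.
- hammer: Bystander: hammer lying on the table, 220 mm long, origin at its middle underneath.
- brush: Bystander: hand brush lying on the table, 180 mm long, origin at its middle underneath.
- offcut: Bystander: rusty pipe offcut standing on end, 48 mm in diameter, 50 mm tall, origin at the centre of its underside.
Mind the look-alikes: they are no part of the job. What is meant by the part that bears clip_grip is not green, pink or turquoise, and is the smaller of those in its own colour.

How it is judged:
By the outcome, as a careful person would: the job done as asked, in the order asked, and still so for the second after the job is handed in, with the robot touching nothing.
It also fails if it takes over 58 s, if anything falls off the work surface, if the arm or the gripper's body presses on something with over 40 N, if the wrist force passes 120 N, or if a joint passes its speed limit or range.

## Robot

A 6-joint arm with a two-finger parallel gripper is mounted at the origin on the work surface. World frame = base frame: x ahead of the robot, y to its left, z up, the work surface at z = 0. Lengths are in m, angles in degrees, forces in N, time in s.
With the tool pointing down it reaches from about 0.325 to 0.85 m from the base axis. Payload 15.5 kg.
Tool frame: the origin (TCP) lies midway between the tips of the shut fingers; the grasp point (between the pads) lies env.grasp_offset behind it (env.grasp_offset is the distance from the TCP to the grasp point, in m); z points along the fingers, x is the direction in which the jaws open and shut, and the axes are right-handed (so a half turn about z gives the same grasp; the last joint's range is limited). The gripper opens to 91 mm and grips with 3 to 60 N. Pads are 32 mm wide; open, the fingers measure 118 mm over their backs; the gripper's body (76 mm by 178 mm) begins 60 mm behind the grasp point.
Start: joints at [61.392, 28.281, 77.091, -0, 74.628, -5.472], TCP at [0.246, 0.575, 0.214] pointing down, gripper open.
Joint ranges: [-166.48, 166.48], [-47.26, 123.95], [12.59, 153.08], [-70.14, 250.14], [6.76, 159.57], [-176.63, 176.63]. Speed limits (degrees/s): [108.29, 108.29, 147.25, 172.46, 172.46, 172.46].

## Interface

Orientations are given as a 3x3 rotation matrix whose columns are the frame's x, y, z axes.
In Python, from rig import env gives the robot as it stands.
- The arm moves only by the tool apply_moves, never from a script. Its argument "rows" is one flat list of numbers, 7 for each row, row after row: the turn, a rotation vector about the world's x, y, z in degrees, then the shift along the world's x, y, z in cm, then the opening, from 0 (shut) to 1 (fully open). In form: [wx, wy, wz, x, y, z, claw, wx, wy, wz, x, y, z, claw, ...]. A call has exactly 5 rows; each row shifts and turns the commanded pose from where the row before left it; what a row does not reach is not made up. A row lasts 1/8 s, in which the tool goes at most 62.5 mm and 10.7 degrees, less where a joint would pass 70% of its speed; a pose out of reach is approached as far as the arm can. A call is refused whole if a number of a shift passes 6.25 or a number of a turn 10.7, either way. A call with a gripper value outside its range is refused whole. The fingers move at their own pace and stop on an object; "squeeze" is the grip in N (left out, the last holds). Time passes only in rows, so rows that do not move let the fingers close, or fill a call up. It gives the time, the measured TCP pose, the force and the opening at its end, in the units of the state.
- env.read_state(): the state, without advancing time (a new reading comes with each control period).
- env.camera(name): name is "scene" or "top" or "wrist"; returns the picture (384x512x3 uint8, blue, green, red); there is no depth.
- env.calibration(name): a dict with "camera_matrix" (3x3 intrinsics, pixels), "k1" (the pictures are not rectified: a ray, as slopes to the right and down, at radius r is drawn at 1 + k1 r^2 times it, then the intrinsics apply), "xyz" and "rotation" of the camera in the world; the wrist camera has in their place "T_tool_cam" (4x4, takes a point from camera to tool coordinates, whose origin is the TCP and whose axes are the tool frame's). Camera axes: x right, y down, z forward; pixel columns grow to the right and rows downward; lengths in m; the calibration is good to about 2 mm. A picture is of the moment at which its call begins: read the wrist's pose just before it. calibration takes no time and is no camera call.
- env.job_done(): hands the job in, once; it reports no verdict.
Trained networks look in the newest picture that a camera, given by its name, has taken for a name from the list of things; names that differ only in an ending like _2 or _b are one class to them, and where a whole thing is asked for, a point or a joint stands for the part that bears it (a point fixed in the world has none). Each returns a list of dicts, best first, with "confidence" (0 to 1); they miss things now and then, are a little off and sometimes report something else, mostly with a low value. They report only what shows in the picture. A call takes as long as a camera call. They do not tell look-alikes from the thing itself.
- env.regions_of(camera, name): "mask" (384x512 bool, what is visible of it) and "xy" ([column, row] in pixels, amid what is visible of it).
The state is a dict: "time": time; "q": joint angles; "qvel": joint speeds; "tau": joint torques, N m; "tcp_pos": TCP position; "tcp_rot": TCP orientation; "wrist_force": force on the tool from outside, world axes, zero at the start; "torque": the same for the moment, N m; "gripper_width": finger opening in m.
Only numpy, scipy, OpenCV 4.12 (cv2) and the standard library are available. Lean on these libraries where they do the work, as an engineer would, in place of code of your own. Each camera call takes 0.05 s, during which the arm holds its last target. There are 200 camera calls.

## Working session

There is one attempt and no reset: what is moved stays moved. The work goes in short steps, Python scripts to look and compute and a tool call to move; the robot and the scene stay as the last step left them, time stands still between calls to the robot, and variables do not carry over. Pictures are saved under pics/ and viewed, about 8 in all and at most 12, crops included, and the job is handed in when it is done.

Besides the shell and the picture viewer there is one more tool, called as a command line: name --argument value ..., lists and objects as JSON in quotes. apply_moves: Moves the arm, as the interface text tells. Its arguments: {"type":"object","properties":{"rows":{"type":"array","items":{"type":"number"}},"squeeze":{"type":"number"}},"required":["rows"]}

```bash
mkdir -p pics
cat > h.py <<'E'
import numpy as np, cv2
from rig import env
def cam(name, st=None):
    c=env.calibration(name); K=np.array(c["camera_matrix"]); k1=c["k1"]
    if "xyz" in c: return K,k1,np.array(c["rotation"]),np.array(c["xyz"])
    T=np.array(c["T_tool_cam"]); R=np.array(st["tcp_rot"]); p=np.array(st["tcp_pos"])
    return K,k1,R@T[:3,:3],R@T[:3,3]+p
def ray(uv,C):
    K,k1,R,t=C
    s=cv2.undistortPoints(np.array([[uv]],float),K,np.array([k1,0,0,0.]))[0,0]
    return R@np.array([s[0],s[1],1.])
def at_z(uv,z,C):
    d=ray(uv,C); return C[3]+d*(z-C[3][2])/d[2]
def proj(P,C):
    K,k1,R,t=C
    return cv2.projectPoints(np.atleast_2d(np.array(P,float)),cv2.Rodrigues(R.T)[0],-R.T@t,K,np.array([k1,0,0,0.]))[0][:,0]
E
python3 - <<'E'
from h import *
st=env.read_state(); print(st["time"],env.grasp_offset,st["wrist_force"],np.round(st["tcp_rot"],3).tolist())
ims=[]
for n in ["top","scene"]:
    im=env.camera(n); ims.append(im); C=cam(n); print(n,C[3].round(3), C[2].round(2).tolist())
    for nm in ["clip_grip","groove","leg_l","hammer","brush","offcut"]:
        try:
            for r in env.regions_of(n,nm)[:5]:
                z={"clip_grip":.023,"groove":.07}.get(nm,.01)
                print(nm,round(r["confidence"],2),np.round(r["xy"],1),r["mask"].sum(),at_z(r["xy"],z,C).round(3))
        except Exception as e: print(nm,e)
cv2.imwrite("pics/a.png",cv2.resize(ims[0],(800,600))); cv2.imwrite("pics/b.png",cv2.resize(ims[1],(800,600)))
E
```

```text
0.0 0.0188 [-0.08135258 -0.56515771  0.71745717] [[0.393, 0.92, -0.001], [0.92, -0.393, -0.001], [-0.001, -0.0, -1.0]]
top [ 0.512 -0.042  0.828] [[-0.01, -1.0, 0.03], [-1.0, 0.01, -0.01], [0.01, -0.03, -1.0]]
clip_grip 0.89 [369.7 173.1] 462 [ 0.581 -0.323  0.023]
clip_grip 0.86 [363.3 243.7] 439 [ 0.417 -0.305  0.023]
clip_grip 0.72 [318.7 116.3] 244 [ 0.716 -0.206  0.023]
clip_grip 0.71 [300.  200.1] 217 [ 0.52  -0.159  0.023]
clip_grip 0.62 [317.3 257.5] 219 [ 0.387 -0.197  0.023]
groove 0.79 [147.4 184.3] 711 [0.557 0.181 0.07 ]
leg_l 0.63 [383.5 180. ] 47 [ 0.566 -0.361  0.01 ]
leg_l 0.62 [370.2 190.8] 54 [ 0.541 -0.328  0.01 ]
leg_l 0.55 [378.5 238.1] 39 [ 0.428 -0.346  0.01 ]
leg_l 0.37 [357.  227.5] 43 [ 0.454 -0.295  0.01 ]
hammer 0.98 [214.1 121.4] 1312 [0.708 0.04  0.01 ]
brush 0.58 [229.2 246.6] 1030 [0.413 0.007 0.01 ]
offcut 0.52 [230.5 159.9] 222 [0.616 0.002 0.01 ]
scene [ 0.823 -0.484  0.754] [[0.83, 0.44, -0.33], [0.55, -0.67, 0.49], [-0.01, -0.59, -0.81]]
clip_grip 0.89 [190.3 302.9] 738 [ 0.576 -0.331  0.023]
clip_grip 0.82 [218.6 222.2] 314 [ 0.516 -0.161  0.023]
clip_grip 0.73 [291.1 297.9] 331 [ 0.728 -0.219  0.023]
clip_grip 0.63 [166.5 210.5] 271 [ 0.403 -0.199  0.023]
clip_grip 0.62 [137.4 255.1] 715 [ 0.424 -0.313  0.023]
groove 0.71 [313.6 125.7] 704 [0.566 0.158 0.07 ]
leg_l 0.65 [179.2 317.9] 61 [ 0.572 -0.363  0.01 ]
leg_l 0.58 [307.3 292.6] 13 [ 0.747 -0.188  0.01 ]
leg_l 0.56 [134.2 269.7] 39 [ 0.434 -0.338  0.01 ]
hammer 0.82 [337.7 203.5] 1378 [0.704 0.03  0.01 ]
brush 0.73 [228.5 157. ] 819 [0.42  0.007 0.01 ]
offcut 0.76 [293.8 186.8] 563 [0.599 0.017 0.01 ]
```

View pics/a.png

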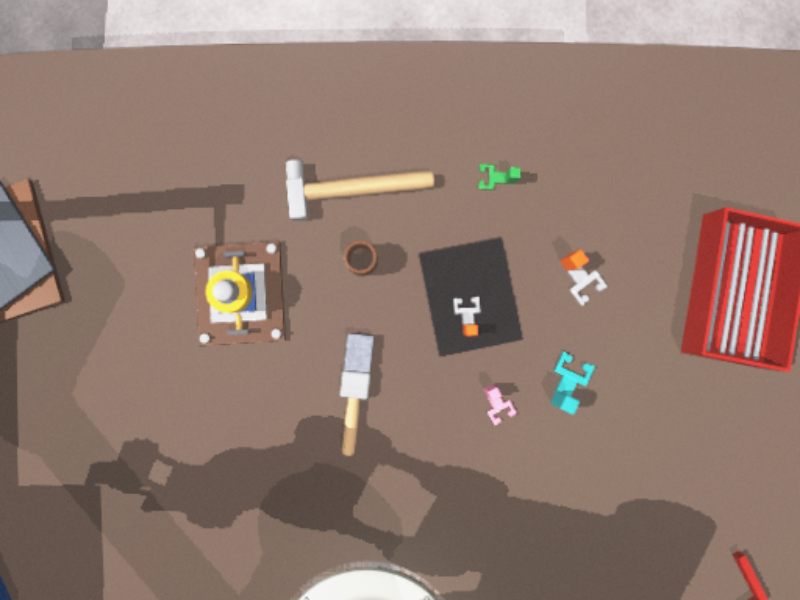

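View pics/b.png

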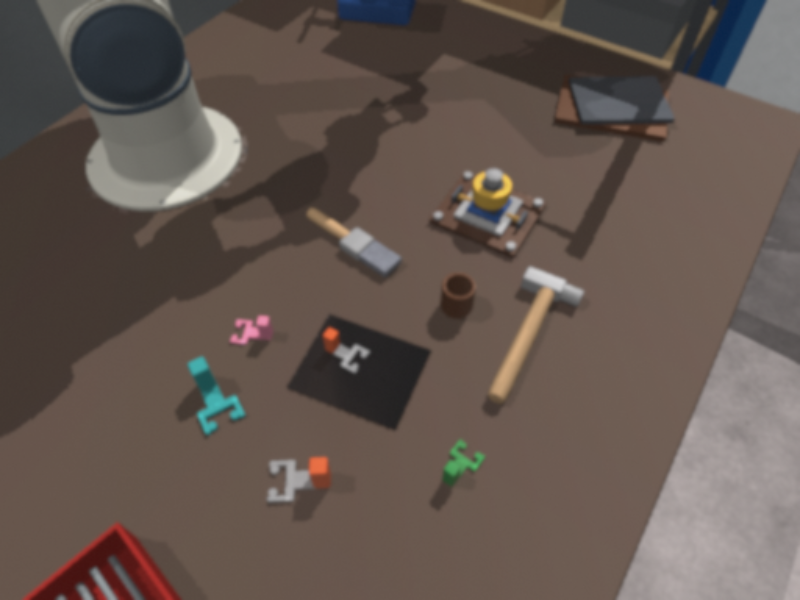

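The top picture shows the target clip on the black mat: small orange grip at (471,330)/800, mouth pointing up (+x). The larger orange-gripped clip at (575,262) is a look-alike. The roller is at (228,292). The scene picture agrees. Next I measure by colour in both views.

```bash
cat >> h.py <<'E'
def tri(obs):
    A=np.zeros((3,3));b=np.zeros(3)
    for uv,C in obs:
        d=ray(uv,C);d/=np.linalg.norm(d);M=np.eye(3)-np.outer(d,d);A+=M;b+=M@C[3]
    return np.linalg.solve(A,b)
def blob(im,lo,hi,near,r=40):
    m=cv2.inRange(cv2.cvtColor(im,cv2.COLOR_BGR2HSV),lo,hi)
    y,x=np.mgrid[:384,:512]; m[(x-near[0])**2+(y-near[1])**2>r*r]=0
    return m
def cen(m):
    n,l,s,c=cv2.connectedComponentsWithStats(m); i=1+np.argmax(s[1:,4]); return c[i],s[i,4]
E
python3 - <<'E'
from h import *
O=((3,150,120),(16,255,255)); Y=((20,150,110),(33,255,255)); W=((0,0,110),(180,60,255))
near={"top":((301,211),(145,186)),"scene":((212,217),(314,124))}
g=[];ro=[]
for n in ["top","scene"]:
    im=env.camera(n);C=cam(n)
    c,a=cen(blob(im,*O,near[n][0],14)); g.append((c,C)); print(n,"grip",c.round(1),a)
    m=blob(im,*Y,near[n][1],25); cs,_=cv2.findContours(m,cv2.RETR_EXTERNAL,cv2.CHAIN_APPROX_NONE)
    e=cv2.minEnclosingCircle(max(cs,key=len)); c,a=cen(m); print("yellow",e,c.round(1),a, at_z(e[0],.065,C))
    w=blob(im,*W,(298,195) if n=="top" else (226,227),14); cc,a=cen(w); print("white",cc,a,at_z(cc,.009,C))
    h=blob(im,(0,0,90),(180,70,255),near[n][1],9); cc,a=cen(h); print("head",cc,a,at_z(cc,.092 if n=="top" else .085,C))
print(tri(g)); print([at_z(u,z,C) for (u,C),z in zip(g,(.04,.027))])
print(env.calibration("wrist"))
E
```

```text
top grip [300.7 211. ] 67
yellow ((146.0, 186.0), 14.560319900512695) [147.3 186.7] 365 [0.55384592 0.18509343 0.065     ]
white [298.72677596 198.21857923] 183 [ 0.52468464 -0.15772512  0.009     ]
head [144.28571429 185.98469388] 196 [0.55241848 0.18071704 0.092     ]
scene grip [211.1 213.9] 75
yellow ((314.28070068359375, 120.54386138916016), 12.569454193115234) [313.6 123.4] 263 [0.55690742 0.17943341 0.065     ]
white [223.57222222 227.31111111] 180 [ 0.52629751 -0.15890435  0.009     ]
head [315.28571429 115.85714286] 7 [0.55915224 0.17538845 0.085     ]
[ 0.49517719 -0.15820005  0.03493453]
[array([ 0.49530663, -0.15744093,  0.04      ]), array([ 0.49152919, -0.1546231 ,  0.027     ])]
{'camera_matrix': array([[322.94215519,   0.        , 248.45297266],
       [  0.        , 322.94215519, 187.47544155],
       [  0.        ,   0.        ,   1.        ]]), 'k1': -0.0874681496344222, 'T_tool_cam': array([[ 9.99997599e-01, -1.88417071e-04, -2.18303665e-03,
        -3.27748413e-04],
       [ 7.14083866e-04,  9.69928029e-01,  2.43390854e-01,
        -6.67010924e-02],
       [ 2.07152944e-03, -2.43391829e-01,  9.69925836e-01,
        -1.71802714e-01],
       [ 0.00000000e+00,  0.00000000e+00,  0.00000000e+00,
         1.00000000e+00]])}
```

apply_moves --rows '[0, 0, -4.5, 1.75, -4.9, -0.5, 1, 0, 0, -4.5, 1.75, -4.9, -0.5, 1, 0, 0, -4.5, 1.75, -4.9, -0.5, 1, 0, 0, -4.5, 1.75, -4.9, -0.5, 1, 0, 0, -4.5, 1.75, -4.9, -0.5, 1]'

```text
time: 1.42
tcp_pos: [0.3335, 0.3283, 0.189]
tcp_rot: [[0.716, 0.698, 0.001], [0.698, -0.716, 0.0], [0.001, 0.0, -1.0]]
wrist_force: [0.9, -0.2, 0.2]
gripper_width: 0.0912
```

apply_moves --rows '[0, 0, -4.5, 1.75, -4.9, -0.5, 1, 0, 0, -4.5, 1.75, -4.9, -0.5, 1, 0, 0, -4.5, 1.75, -4.9, -0.5, 1, 0, 0, -4.5, 1.75, -4.9, -0.5, 1, 0, 0, -4.5, 1.75, -4.9, -0.5, 1]'

```text
time: 2.05
tcp_pos: [0.4212, 0.0831, 0.164]
tcp_rot: [[0.929, 0.37, 0.001], [0.37, -0.929, 0.0], [0.001, 0.0, -1.0]]
wrist_force: [1.9, 1.2, 1.1]
gripper_width: 0.0909
```

apply_moves --rows '[0, 0, -4.5, 1.75, -4.9, -0.5, 1, 0, 0, -4.5, 1.75, -4.9, -0.5, 1, 0, 0, -4.5, 1.75, -4.9, -0.5, 1, 0, 0, -4.5, 1.75, -4.9, -0.5, 1, 0, 0, -4.0, 1.75, -4.9, -0.5, 1]'

```text
time: 2.68
tcp_pos: [0.5085, -0.1621, 0.1389]
tcp_rot: [[1.0, -0.005, 0.0], [-0.005, -1.0, -0.0], [0.0, 0.0, -1.0]]
wrist_force: [-0.1, 0.5, 0.8]
gripper_width: 0.0911
```

Run:
```python
from h import *
st=env.read_state(); print(st["time"],np.round(st["tcp_pos"],4),np.round(st["tcp_rot"],3).tolist(),np.round(st["wrist_force"],2))
im=env.camera("wrist");C=cam("wrist",st)
for nm in ["clip_grip","leg_l"]:
    for r in env.regions_of("wrist",nm)[:3]: print(nm,r["confidence"],r["xy"],r["mask"].sum(),at_z(r["xy"],.02,C).round(4))
cv2.imwrite("pics/c.png",cv2.resize(im,(800,600)));np.save("c.npy",im)
```

```text
2.675 [ 0.5085 -0.1621  0.1389] [[1.0, -0.005, 0.0], [-0.005, -1.0, -0.0], [0.0, 0.0, -1.0]] [-0.09  0.49  0.79]
clip_grip 0.98 [173.2, 305.7] 783 [ 0.4304 -0.2949  0.02  ]
clip_grip 0.9 [463.6, 210.6] 432 [ 0.7222 -0.1932  0.02  ]
clip_grip 0.64 [120.1, 212.5] 627 [ 0.3861 -0.1924  0.02  ]
leg_l 0.65 [278.8, 152.6] 136 [ 0.5372 -0.1359  0.02  ]
leg_l 0.65 [281.4, 190.5] 156 [ 0.5403 -0.1714  0.02  ]
leg_l 0.62 [100.3, 214.6] 124 [ 0.3661 -0.1945  0.02  ]
```

View pics/c.png

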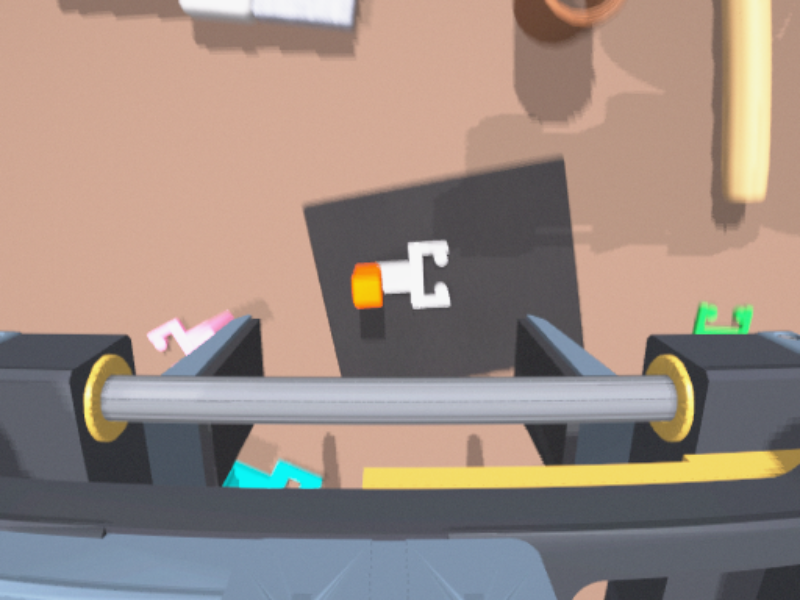

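The wrist picture shows the clip on the mat, grip at (367,286)/800 and mouth to the right (+x), almost square to the tool. Next I fit its outline.

Run:
```python
from h import *
from scipy.optimize import least_squares
st=env.read_state();im=np.load("c.npy");C=cam("wrist",st)
w=blob(im,(0,0,120),(180,60,255),(262,176),34)
n,l,s,c=cv2.connectedComponentsWithStats(w);i=1+np.argmax(s[1:,4]);m=(l==i)
o=blob(im,(3,150,120),(22,255,255),(235,183),25)
v,u=np.nonzero(m);P=np.array([at_z(p,.009,C)[:2] for p in zip(u,v)])
print("white",len(P),P.min(0),P.max(0))
# back edge of U block: per-row leftmost for rows away from the shank; and outer edges
r=cv2.minAreaRect(P[P[:,0]>P[:,0].max()-.026].astype(np.float32)*1000);print(r)
# render fit: silhouettes of grip box (x,y,yaw) vs orange and U white via IoU
def poly(pts):
    k=np.zeros((384*4,512*4),np.uint8);q=(proj(pts,C)*4+1.5).round().astype(np.int32)
    cv2.fillConvexPoly(k,cv2.convexHull(q),1);return cv2.resize(k.astype(np.float32),(512,384),interpolation=cv2.INTER_AREA)
B=np.array([[x,y,z] for x in(-.008,.008) for y in(-.008,.008) for z in(.009,.042)])
def R(t):return np.array([[np.cos(t),-np.sin(t),0],[np.sin(t),np.cos(t),0],[0,0,1]])
from scipy.optimize import minimize
ob=(o>0).astype(np.float32)
f=lambda p:np.abs(poly(B@R(p[2]*.1).T+[p[0]*.01,p[1]*.01,0])-ob).sum()
b=min((minimize(f,[49.5,-15.7,t],method="Nelder-Mead",options=dict(initial_simplex=[[49.5,-15.7,t],[50,-15.7,t],[49.5,-15.2,t],[49.5,-15.7,t+.5]])) for t in(-.3,.3)),key=lambda r:r.fun)
print("grip",b.x[:2]*.01,np.degrees(b.x[2]*.1),b.fun,ob.sum())
# legs: outer edges' mean y and noses
for nm,sel in(("tips",P[:,0]>P[:,0].max()-.004),("mid",(P[:,0]<P[:,0].max()-.010)&(P[:,0]>P[:,0].max()-.018)),("shank",P[:,0]<P.min(0)[0]+.008)):
    q=P[sel];print(nm,q[:,0].mean(),q[:,1].min(),q[:,1].max(),q[:,1].mean())
```

```text
white 1213 [ 0.50279577 -0.18102336] [ 0.54803437 -0.13815518]
((534.6275634765625, -159.71087646484375), (24.83313751220703, 42.35154724121094), 2.9535396099090576)
grip [ 0.49743735 -0.16246167] -0.9883349170569752 274.5625 329.0
tips 0.5453851483671976 -0.18011584818723994 -0.1391131311070622 -0.16336520629715662
mid 0.5335030107930401 -0.18102336019512616 -0.13904750104103672 -0.15856935530384958
shank 0.507936341321733 -0.171851471755692 -0.15128733650087667 -0.16003771396939426
```

apply_moves --rows '[0, 0, 1.1, -0.35, 0.02, -3, 0.6, 0, 0, 1.1, -0.35, 0.02, -3, 0.6, 0, 0, 1.1, -0.35, 0.02, -3, 0.6, 0, 0, 0, 0, 0, -2, 0.6, 0, 0, 0, 0, 0, -1.4, 0.6]'

```text
time: 3.45
tcp_pos: [0.4972, -0.1588, 0.0143]
tcp_rot: [[0.998, 0.056, -0.001], [0.056, -0.998, 0.0], [-0.001, -0.0, -1.0]]
wrist_force: [-0.2, 0.4, 0.1]
gripper_width: 0.0544
```

apply_moves --rows '[0, 0, 0, 0, 0, -0.1, 0.1, 0, 0, 0, 0, 0, 0, 0.1, 0, 0, 0, 0, 0, 0, 0, 0, 0, 0, 0, 0, 0, 0, 0, 0, 0, 0, 0, 0, 0]' --squeeze 40

```text
time: 4.08
tcp_pos: [0.4977, -0.1598, 0.0143]
tcp_rot: [[0.998, 0.055, 0.001], [0.055, -0.998, -0.0], [0.0, 0.0, -1.0]]
wrist_force: [-0.9, 0.6, 6.8]
gripper_width: 0.0157
```

apply_moves --rows '[0, 0, 0, 0, 0, 1, 0, 0, 0, 0, 0, 0, 2.5, 0, 0, 0, 0, 0, 0, 4, 0, 0, 0, 0, 0, 0, 4, 0, 0, 0, 0, 0, 0, 0, 0]' --squeeze 55

```text
time: 4.7
tcp_pos: [0.4991, -0.1603, 0.132]
tcp_rot: [[0.998, 0.055, 0.005], [0.055, -0.998, -0.002], [0.005, 0.003, -1.0]]
wrist_force: [-0.0, -0.1, -0.7]
gripper_width: 0.0155
```

Run:
```python
from h import *
st=env.read_state(); print(st["time"],np.round(st["tcp_pos"],4),np.round(st["wrist_force"],2))
im=env.camera("wrist");C=cam("wrist",st);np.save("d.npy",im)
cv2.imwrite("pics/d.png",cv2.resize(im[100:300,130:390],(780,600)))
```

```text
4.7 [ 0.4991 -0.1603  0.132 ] [-0.02 -0.1  -0.71]
```

View pics/d.png

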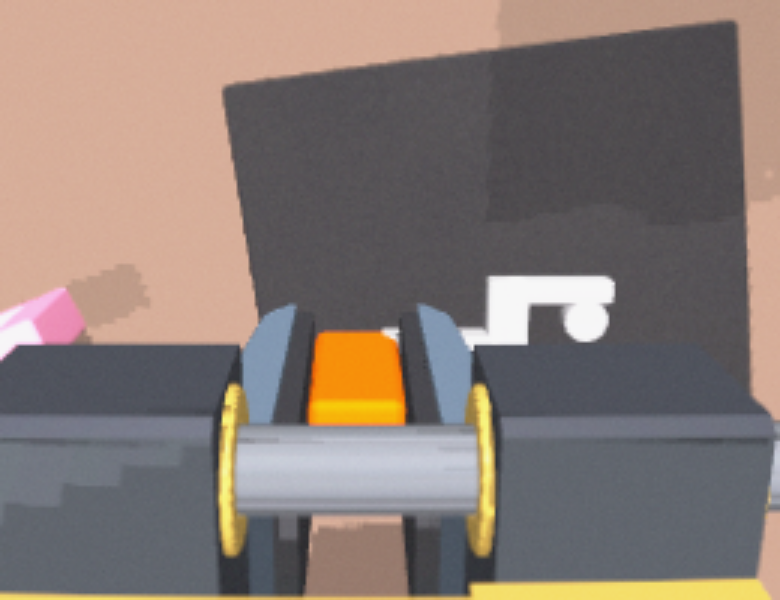

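The clip is held. Its left leg shows, with the outer edge from (487,276) to (613,278) and the nose at (586,321) in the crop. From these I compute where the clip sits in the hand.

Run:
```python
from h import *
st=env.read_state();C=cam("wrist",st);im=np.load("d.npy")
R=np.array(st["tcp_rot"]);p=np.array(st["tcp_pos"])
for nm,c in dict(back=(489,277),front=(613,277),frontin=(613,303),nose=(586,321)).items():
    uv=(c[0]/3+130-.3,c[1]/3+100-.3)
    P=at_z(uv,p[2]-.0053,C); print(nm,P.round(4),"tool",(R.T@(P-p)).round(4))
for g in([.0],):
    T=np.array([.042,0,-.0]);
```

```text
back [ 0.5231 -0.1388  0.125 ] tool [ 0.0261 -0.0197  0.0053]
front [ 0.5469 -0.1376  0.125 ] tool [ 0.0498 -0.0197  0.0054]
frontin [ 0.5475 -0.1427  0.125 ] tool [ 0.0502 -0.0145  0.0054]
nose [ 0.5427 -0.1466  0.125 ] tool [ 0.0451 -0.0109  0.0054]
```

apply_moves --rows '[0, 0, 0, -0.5, 3.0, 0.6, 0, 0, 0, 0, -0.5, 5.0, 0.6, 0, 0, 0, 0, -0.5, 5.5, 0.6, 0, 0, 0, 0, -0.5, 5.5, 0.6, 0, 0, 0, 0, -0.4, 5.0, 0.4, 0]'

```text
time: 5.38
tcp_pos: [0.4725, 0.0821, 0.1562]
tcp_rot: [[0.998, 0.055, -0.002], [0.055, -0.998, -0.0], [-0.002, -0.0, -1.0]]
wrist_force: [1.5, -0.6, -1.6]
gripper_width: 0.0158
```

apply_moves --rows '[0, 0, 0, 0, 3.5, 0, 0, 0, 0, 0, 0, 1.5, 0, 0, 0, 0, 0, 0, 0, 0, 0, 0, 0, 0, 0, 0, 0, 0, 0, 0, 0, 0, 0, 0, 0]'

```text
time: 6.0
tcp_pos: [0.4736, 0.1294, 0.1568]
tcp_rot: [[0.999, 0.054, -0.0], [0.054, -0.999, -0.0], [-0.0, 0.0, -1.0]]
wrist_force: [-0.3, -0.7, -0.3]
gripper_width: 0.0155
```

Run:
```python
from h import *
st=env.read_state(); print(st["time"],np.round(st["tcp_pos"],4),np.round(st["tcp_rot"],4).tolist(),np.round(st["wrist_force"],2))
im=env.camera("wrist");C=cam("wrist",st);np.save("e.npy",im)
cv2.imwrite("pics/e.png",cv2.resize(im,(800,600)))
print(proj([.555,.181,.07],C))
for r in env.regions_of("wrist","groove")[:3]: print(r["confidence"],r["xy"],r["mask"].sum())
```

```text
6.0 [0.4736 0.1294 0.1568] [[0.9985, 0.0539, -0.0003], [0.0539, -0.9985, -0.0002], [-0.0003, 0.0002, -1.0]] [-0.31 -0.69 -0.25]
[[352.2453289  132.51166294]]
0.91 [346.5, 120.7] 5104
0.58 [322.9, 196.8] 474
```

View pics/e.png

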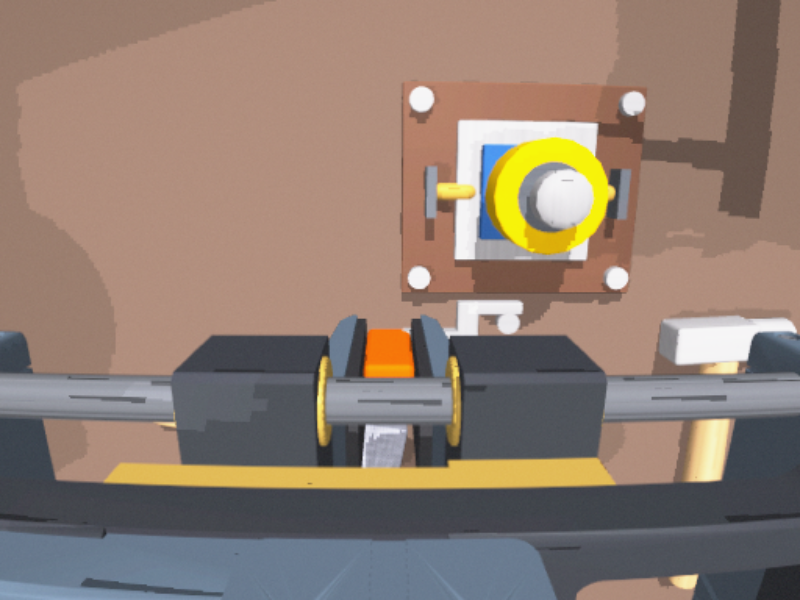

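The roller is clear at (550,196)/800 and the pin head top at (565,198). I fit projected circles to both.

Run:
```python
from h import *
from scipy.optimize import least_squares
st=env.read_state();im=np.load("e.npy");C=cam("wrist",st)
y=blob(im,(20,150,90),(35,255,255),(352,126),45)
y=cv2.morphologyEx(y,cv2.MORPH_OPEN,np.ones((9,9)))
cs,_=cv2.findContours(y,cv2.RETR_EXTERNAL,cv2.CHAIN_APPROX_NONE);Yc=max(cs,key=len)[:,0]
h=blob(im,(0,0,150),(180,60,255),(361,127),26)
h=cv2.morphologyEx(h,cv2.MORPH_OPEN,np.ones((5,5)))
cs,_=cv2.findContours(h,cv2.RETR_EXTERNAL,cv2.CHAIN_APPROX_NONE);Hc=max(cs,key=len)[:,0]
def fit(uv,z):
    P=np.array([at_z(p,z,C)[:2] for p in uv])
    r=least_squares(lambda q:np.hypot(P[:,0]-q[0],P[:,1]-q[1])-q[2],[*P.mean(0),.03],loss="soft_l1",f_scale=.0005)
    return r.x.round(4),np.sqrt(2*r.cost/len(P)).round(5)
print("yellow",fit(Yc,.07)); 
far=Yc[(Yc[:,0]>352)];print("far half",fit(far,.07))
print("head",fit(Hc,.092),len(Hc)); print(fit(Hc,.087))
print(cv2.minEnclosingCircle(Yc),cv2.minEnclosingCircle(Hc))
```

```text
yellow (array([0.5516, 0.1869, 0.0285]), np.float64(0.00203))
far half (array([0.5555, 0.188 , 0.027 ]), np.float64(0.00183))
head (array([0.5532, 0.1879, 0.0141]), np.float64(0.00084)) 123
(array([0.555 , 0.1877, 0.0144]), np.float64(0.00085))
((349.726318359375, 123.50947570800781), 39.43745422363281) ((358.2049255371094, 124.20491790771484), 21.917646408081055)
```

apply_moves --rows '[0, 0, 0, 0, 2.5, -0.5, 0, 0, 0, 0, 0.1, 2.0, -1, 0, 0, 0, 0, 0.05, 0.8, -2, 0, 0, 0, 0, 0, 0, -2.2, 0, 0, 0, 0, 0, 0, -1.2, 0]'

```text
time: 6.72
tcp_pos: [0.4748, 0.183, 0.087]
tcp_rot: [[0.998, 0.055, -0.001], [0.055, -0.998, -0.0], [-0.001, 0.0, -1.0]]
wrist_force: [-0.2, -0.1, -0.1]
gripper_width: 0.0158
```

apply_moves --rows '[0, 0, 0, 0, 0, 0, 0, 0, 0, 0, 0, 0, 0, 0, 0, 0, 0, 0, 0, 0, 0, 0, 0, 0, 0, 0, 0, 0, 0, 0, 0, 0, 0, 0, 0]'

```text
time: 7.35
tcp_pos: [0.4752, 0.1834, 0.0881]
tcp_rot: [[0.998, 0.055, 0.0], [0.055, -0.998, 0.0], [0.0, -0.0, -1.0]]
wrist_force: [-0.5, 0.3, -1.2]
gripper_width: 0.0156
```

Run:
```python
from h import *
st=env.read_state(); print(st["time"],np.round(st["tcp_pos"],4),np.round(st["tcp_rot"],4).tolist(),np.round(st["wrist_force"],2))
im=env.camera("wrist");np.save("f.npy",im)
cv2.imwrite("pics/f.png",cv2.resize(im[90:270,220:460],(800,600)))
```

```text
7.35 [0.4752 0.1834 0.0881] [[0.9985, 0.0552, 0.0003], [0.0552, -0.9985, 0.0001], [0.0004, -0.0001, -1.0]] [-0.52  0.27 -1.2 ]
```

View pics/f.png

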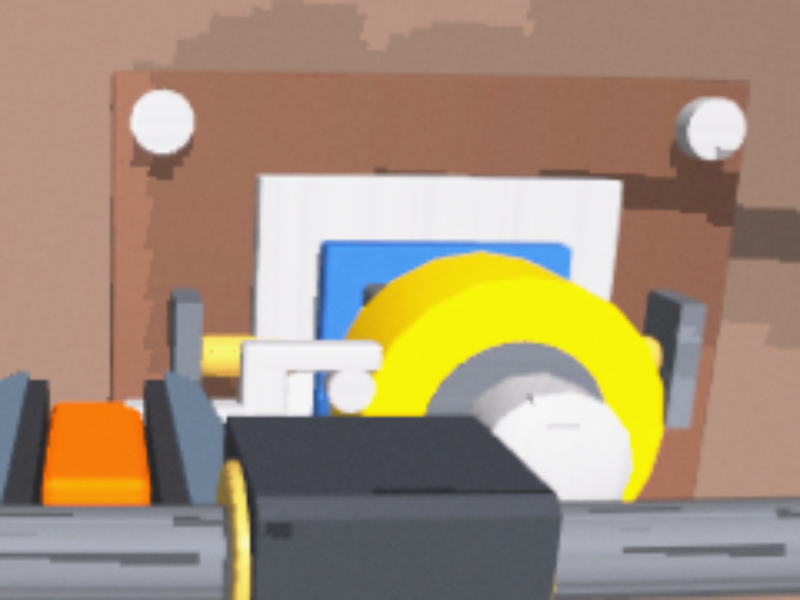

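The crop shows the clip's left leg at (245–380,345–370) in front of the roller; the roller's top face reaches right to (664,410) and up to (530,277), and the head's right edge is at (632,450). I compute clip and pin in one frame.

Run:
```python
from h import *
st=env.read_state();C=cam("wrist",st)
R=np.array(st["tcp_rot"]);p=np.array(st["tcp_pos"])
def T(c,z): return (R.T@(at_z((c[0]/3.3333+220-.35,c[1]/3.3333+90-.35),z,C)-p)).round(4)
print("roller right",T((664,410),.07),"top",T((530,277),.07))
print("head right",T((632,450),.092),"head top",T((560,388),.092))
zc=p[2]-.0053
print("leg outer back",T((243,342),zc),"front",T((382,342),zc),"nose",T((352,390),zc))
# outline fit of roller top in crop: points on far rim
im=np.load("f.npy");hsv=cv2.cvtColor(im,cv2.COLOR_BGR2HSV)
print([ (x,hsv[int(410/3.333+90),x].tolist()) for x in range(414,424)])
```

```text
roller right [ 0.1092 -0.0026  0.0181] top [ 0.0801 -0.0284  0.0181]
head right [ 0.0919 -0.003  -0.0039] head top [ 0.078  -0.0141 -0.0039]
leg outer back [ 0.026  -0.0196  0.0053] front [ 0.0499 -0.0196  0.0053] nose [ 0.0452 -0.011   0.0053]
[(414, [30, 245, 247]), (415, [30, 245, 247]), (416, [30, 245, 247]), (417, [30, 245, 247]), (418, [27, 244, 242]), (419, [21, 76, 110]), (420, [111, 23, 153]), (421, [113, 23, 175]), (422, [115, 25, 176]), (423, [116, 22, 175])]
```

apply_moves --rows '[0, 0, 0, 0.5, -0.02, -0.1, 0, 0, 0, 0, 0.5, 0, -0.2, 0, 0, 0, 0, 0, 0, -0.2, 0, 0, 0, 0, 0, 0, -0.05, 0, 0, 0, 0, 0, 0, 0, 0]'

```text
time: 8.02
tcp_pos: [0.4849, 0.1831, 0.0823]
tcp_rot: [[0.998, 0.055, -0.0], [0.055, -0.998, -0.0], [-0.0, 0.0, -1.0]]
wrist_force: [0.2, -0.8, -1.6]
gripper_width: 0.0154
```

apply_moves --rows '[0, 0, 0, 0, 0, -0.05, 0, 0, 0, 0, 0, 0, -0.05, 0, 0, 0, 0, 0, 0, -0.05, 0, 0, 0, 0, 0, 0, 0, 0, 0, 0, 0, 0, 0, 0, 0]'

```text
time: 8.65
tcp_pos: [0.4851, 0.1831, 0.0809]
tcp_rot: [[0.998, 0.055, -0.0], [0.055, -0.998, -0.0], [-0.0, 0.0, -1.0]]
wrist_force: [0.2, -0.2, -0.5]
gripper_width: 0.0153
```

apply_moves --rows '[0, 0, 0, 0, 0, -0.05, 0, 0, 0, 0, 0, 0, -0.05, 0, 0, 0, 0, 0, 0, 0, 0, 0, 0, 0, 0, 0, 0, 0, 0, 0, 0, 0, 0, 0, 0]'

```text
time: 9.28
tcp_pos: [0.4852, 0.1832, 0.0801]
tcp_rot: [[0.998, 0.055, 0.0], [0.055, -0.998, 0.0], [0.0, -0.0, -1.0]]
wrist_force: [-0.1, 0.3, 5.3]
gripper_width: 0.0157
```

apply_moves --rows '[0, 0, 0, 0, 0, -0.05, 0, 0, 0, 0, 0, 0, -0.05, 0, 0, 0, 0, 0, 0, 0, 0, 0, 0, 0, 0, 0, 0, 0, 0, 0, 0, 0, 0, 0, 0]'

```text
time: 9.9
tcp_pos: [0.4858, 0.1833, 0.0796]
tcp_rot: [[0.998, 0.055, 0.002], [0.055, -0.998, 0.0], [0.002, -0.0, -1.0]]
wrist_force: [-2.1, 0.0, 14.2]
gripper_width: 0.0155
```

apply_moves --rows '[0, 0, 0, 0, 0, 0.07, 0, 0, 0, 0, 0, 0, 0.05, 0, 0, 0, 0, 0, 0, 0, 0, 0, 0, 0, 0, 0, 0, 0, 0, 0, 0, 0, 0, 0, 0]'

```text
time: 10.52
tcp_pos: [0.4851, 0.1832, 0.0801]
tcp_rot: [[0.998, 0.055, 0.0], [0.055, -0.998, 0.0], [0.0, -0.0, -1.0]]
wrist_force: [0.6, -1.5, 4.1]
gripper_width: 0.0152
```

apply_moves --rows '[0, 0, 0, 0.3, 0.02, 0.03, 0, 0, 0, 0, 0.3, 0.02, 0, 0, 0, 0, 0, 0.3, 0.02, 0, 0, 0, 0, 0, 0.3, 0.02, 0, 0, 0, 0, 0, 0, 0, 0, 0]'

```text
time: 11.15
tcp_pos: [0.4975, 0.184, 0.0803]
tcp_rot: [[0.998, 0.055, 0.0], [0.055, -0.998, 0.0], [0.0, -0.0, -1.0]]
wrist_force: [-0.1, 0.7, -1.1]
gripper_width: 0.0158
```

apply_moves --rows '[0, 0, 0, 0.15, 0.01, 0, 0, 0, 0, 0, 0.15, 0.01, 0, 0, 0, 0, 0, 0.15, 0.01, 0, 0, 0, 0, 0, 0, 0, 0, 0, 0, 0, 0, 0, 0, 0, 0]'

```text
time: 11.78
tcp_pos: [0.5016, 0.1842, 0.0804]
tcp_rot: [[0.998, 0.055, -0.0], [0.055, -0.998, 0.0], [-0.0, -0.0, -1.0]]
wrist_force: [0.2, -0.4, -1.8]
gripper_width: 0.0156
```

apply_moves --rows '[0, 0, 0, 0.15, 0.01, 0, 0, 0, 0, 0, 0.15, 0.01, 0, 0, 0, 0, 0, 0, 0, 0, 0, 0, 0, 0, 0, 0, 0, 0, 0, 0, 0, 0, 0, 0, 0]'

```text
time: 12.4
tcp_pos: [0.5044, 0.1844, 0.0804]
tcp_rot: [[0.998, 0.055, -0.0], [0.055, -0.998, -0.0], [-0.0, 0.0, -1.0]]
wrist_force: [-3.4, -1.7, -0.3]
gripper_width: 0.0156
```

apply_moves --rows '[0, 0, 0, 0.15, -0.03, 0, 0, 0, 0, 0, 0.15, 0, 0, 0, 0, 0, 0, 0.1, 0, 0, 0, 0, 0, 0, 0, 0, 0, 0, 0, 0, 0, 0, 0, 0, 0]'

```text
time: 13.02
tcp_pos: [0.5077, 0.184, 0.0803]
tcp_rot: [[0.998, 0.055, -0.002], [0.055, -0.998, -0.0], [-0.002, 0.0, -1.0]]
wrist_force: [-8.0, -1.0, 5.3]
gripper_width: 0.0155
```

apply_moves --rows '[0, 0, 0, 0.15, 0.01, 0, 0, 0, 0, 0, 0.15, 0.01, 0, 0, 0, 0, 0, 0, 0, 0, 0, 0, 0, 0, 0, 0, 0, 0, 0, 0, 0, 0, 0, 0, 0]'

```text
time: 13.65
tcp_pos: [0.51, 0.1841, 0.0803]
tcp_rot: [[0.998, 0.055, -0.003], [0.055, -0.998, -0.0], [-0.003, 0.0, -1.0]]
wrist_force: [-12.4, -1.5, 8.9]
gripper_width: 0.0156
```

apply_moves --rows '[0, 0, 0, 0.15, 0, 0.02, 0, 0, 0, 0, 0.1, 0, 0, 0, 0, 0, 0, 0, 0, 0, 0, 0, 0, 0, 0, 0, 0, 0, 0, 0, 0, 0, 0, 0, 0]'

```text
time: 14.28
tcp_pos: [0.5118, 0.1841, 0.0804]
tcp_rot: [[0.998, 0.055, -0.004], [0.055, -0.998, -0.001], [-0.004, 0.0, -1.0]]
wrist_force: [-15.6, 0.5, 9.0]
gripper_width: 0.0156
```

apply_moves --rows '[0, 0, 0, 0.1, 0, 0.01, 0, 0, 0, 0, 0.1, 0, 0, 0, 0, 0, 0, 0, 0, 0, 0, 0, 0, 0, 0, 0, 0, 0, 0, 0, 0, 0, 0, 0, 0]'

```text
time: 14.9
tcp_pos: [0.5133, 0.184, 0.0804]
tcp_rot: [[0.998, 0.055, -0.005], [0.055, -0.998, -0.001], [-0.005, 0.0, -1.0]]
wrist_force: [-17.3, -0.7, 11.5]
gripper_width: 0.0156
```

apply_moves --rows '[0, 0, 0, 0, 0, 0.04, 0, 0, 0, 0, 0.05, 0, 0.03, 0, 0, 0, 0, 0.05, 0, 0, 0, 0, 0, 0, 0, 0, 0, 0, 0, 0, 0, 0, 0, 0, 0]'

```text
time: 15.52
tcp_pos: [0.5142, 0.184, 0.0806]
tcp_rot: [[0.998, 0.055, -0.006], [0.055, -0.998, -0.001], [-0.006, 0.001, -1.0]]
wrist_force: [-14.5, -0.0, 2.1]
gripper_width: 0.0159
```

apply_moves --rows '[0, 0, 0, 0.1, 0, 0, 0, 0, 0, 0, 0.05, 0, 0, 0, 0, 0, 0, 0, 0, 0, 0, 0, 0, 0, 0, 0, 0, 0, 0, 0, 0, 0, 0, 0, 0]'

```text
time: 16.15
tcp_pos: [0.517, 0.1841, 0.0808]
tcp_rot: [[0.998, 0.055, -0.003], [0.055, -0.998, -0.001], [-0.003, 0.0, -1.0]]
wrist_force: [-8.5, -1.0, -2.0]
gripper_width: 0.0159
```

The force fell from 14.5 to 8.5 N, which looks like the snap. I keep pushing to see it rise again.

apply_moves --rows '[0, 0, 0, 0.1, 0, 0, 0, 0, 0, 0, 0.1, 0, 0, 0, 0, 0, 0, 0, 0, 0, 0, 0, 0, 0, 0, 0, 0, 0, 0, 0, 0, 0, 0, 0, 0]'

```text
time: 16.77
tcp_pos: [0.5184, 0.1841, 0.0808]
tcp_rot: [[0.998, 0.055, -0.004], [0.055, -0.998, -0.001], [-0.004, 0.0, -1.0]]
wrist_force: [-11.4, -0.5, 0.4]
gripper_width: 0.0156
```

apply_moves --rows '[0, 0, 0, 0.1, 0, 0, 0, 0, 0, 0, 0.1, 0, 0, 0, 0, 0, 0, 0, 0, 0, 0, 0, 0, 0, 0, 0, 0, 0, 0, 0, 0, 0, 0, 0, 0]'

```text
time: 17.4
tcp_pos: [0.5199, 0.1841, 0.0807]
tcp_rot: [[0.998, 0.055, -0.005], [0.055, -0.998, -0.001], [-0.005, 0.0, -1.0]]
wrist_force: [-14.4, 0.2, 3.0]
gripper_width: 0.0155
```

apply_moves --rows '[0, 0, 0, -0.15, 0, 0, 0, 0, 0, 0, -0.15, -0.01, 0, 0, 0, 0, 0, -0.15, -0.01, 0, 0, 0, 0, 0, -0.1, -0.01, 0, 0, 0, 0, 0, 0, 0, 0, 0]'

```text
time: 18.02
tcp_pos: [0.5158, 0.1839, 0.0809]
tcp_rot: [[0.998, 0.055, -0.003], [0.055, -0.998, -0.0], [-0.003, 0.0, -1.0]]
wrist_force: [-6.9, 0.1, -4.6]
gripper_width: 0.0156
```

Run:
```python
from h import *
st=env.read_state(); print(st["time"],np.round(st["tcp_pos"],4),np.round(st["wrist_force"],2))
im=env.camera("wrist");np.save("g.npy",im)
cv2.imwrite("pics/g.png",cv2.resize(im[90:270,170:410],(800,600)))
```

```text
18.025 [0.5158 0.1839 0.0809] [-6.92  0.15 -4.6 ]
```

View pics/g.png

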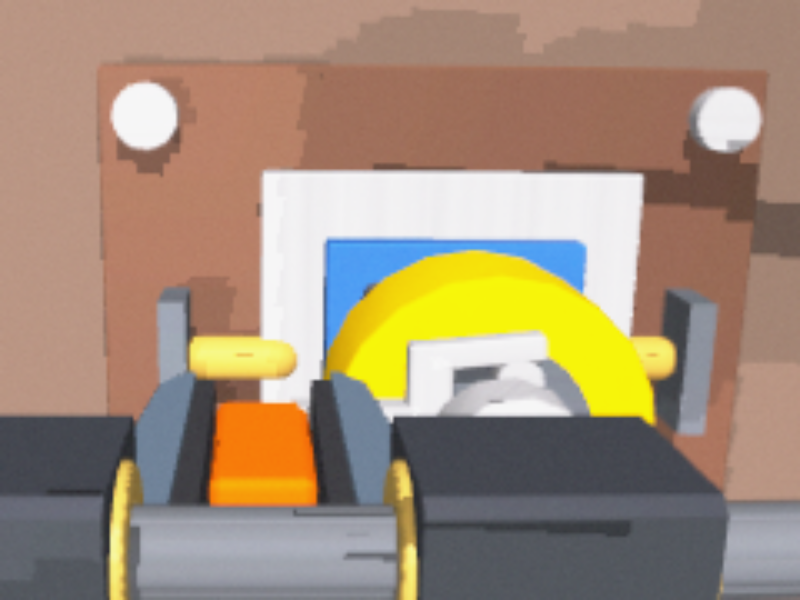

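The picture shows the left leg spread at (410–545,335–370), with its nose (520,375) beside the pin under the head. It is snapped on, so I relax the springs and let go.

apply_moves --rows '[0, 0, 0, -0.15, -0.01, -0.03, 0, 0, 0, 0, -0.1, 0, -0.02, 0, 0, 0, 0, -0.03, 0, 0, 0, 0, 0, 0, 0, 0, 0, 0, 0, 0, 0, 0, 0, 0, 0]'

```text
time: 18.7
tcp_pos: [0.5142, 0.1839, 0.0808]
tcp_rot: [[0.998, 0.055, -0.0], [0.055, -0.998, -0.0], [-0.0, 0.0, -1.0]]
wrist_force: [-3.7, 0.6, -5.3]
gripper_width: 0.0156
```

apply_moves --rows '[0, 0, 0, -0.1, 0, -0.04, 0, 0, 0, 0, -0.05, 0, -0.02, 0, 0, 0, 0, 0, 0, 0, 0, 0, 0, 0, 0, 0, 0, 0, 0, 0, 0, 0, 0, 0, 0]'

```text
time: 19.32
tcp_pos: [0.5131, 0.184, 0.0805]
tcp_rot: [[0.998, 0.055, 0.001], [0.055, -0.998, 0.0], [0.001, -0.0, -1.0]]
wrist_force: [-2.0, 0.5, 1.9]
gripper_width: 0.0157
```

Nearly force-free. I open a little (the front finger has about 6 mm to the head).

apply_moves --rows '[0, 0, 0, -0.05, 0, 0, 0.19, 0, 0, 0, 0, 0, 0, 0.22, 0, 0, 0, 0, 0, 0, 0.24, 0, 0, 0, 0, 0, 0, 0.24, 0, 0, 0, 0, 0, 0, 0.24]'

```text
time: 19.95
tcp_pos: [0.5123, 0.184, 0.0803]
tcp_rot: [[0.998, 0.055, 0.0], [0.055, -0.998, 0.0], [0.0, -0.0, -1.0]]
wrist_force: [-1.2, -0.8, 0.0]
gripper_width: 0.0219
```

apply_moves --rows '[0, 0, 0, 0, 0, 0.3, 0.24, 0, 0, 0, 0, 0, 0.5, 0.24, 0, 0, 0, 0, 0, 0.7, 0.24, 0, 0, 0, 0, 0, 1, 0.24, 0, 0, 0, 0, 0, 1, 0.24]'

```text
time: 20.58
tcp_pos: [0.5124, 0.1839, 0.1162]
tcp_rot: [[0.998, 0.055, 0.0], [0.055, -0.998, 0.0], [0.0, -0.0, -1.0]]
wrist_force: [-0.1, -0.0, 0.1]
gripper_width: 0.022
```

apply_moves --rows '[0, 0, 0, 0, 0, 2, 0.24, 0, 0, 0, -0.5, -2, 2, 0.24, 0, 0, 0, -0.5, -2, 2, 0.24, 0, 0, 0, -0.5, -2, 1, 0.24, 0, 0, 0, 0, 0, 0, 0.24]'

```text
time: 21.2
tcp_pos: [0.4973, 0.1229, 0.186]
tcp_rot: [[0.999, 0.054, 0.001], [0.054, -0.999, 0.0], [0.001, 0.0, -1.0]]
wrist_force: [0.4, 0.3, -0.8]
gripper_width: 0.0217
```

Run:
```python
from h import *
st=env.read_state(); print(st["time"],np.round(st["tcp_pos"],4),np.round(st["wrist_force"],2))
im=env.camera("wrist");np.save("i.npy",im);C=cam("wrist",st);u,v=proj([.54,.187,.07],C)[0].astype(int);print(u,v)
u=min(max(u,100),412);v=min(max(v,75),309)
cv2.imwrite("pics/i.png",cv2.resize(im[v-75:v+75,u-100:u+100],(800,600)))
np.save("o.npy",[u-100,v-75])
```

```text
21.2 [0.4973 0.1229 0.186 ] [ 0.42  0.31 -0.82]
299 112
```

View pics/i.png

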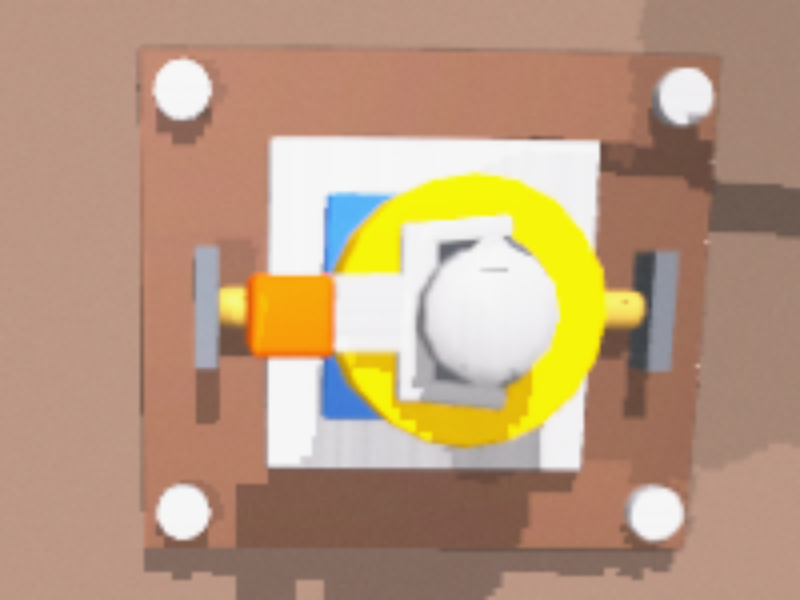

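The clip sits around the pin with its legs spread to either side of the head; grip top is at (290,314) and head top at about (493,315) in the crop. I check the grip-to-pin distance against 42 mm.

Run:
```python
from h import *
st=env.read_state();C=cam("wrist",st);o=np.load("o.npy")
T=lambda c,z:at_z((c[0]/4+o[0]-.4,c[1]/4+o[1]-.4),z,C)
g=(T((250,315),.108)+T((334,315),.108))/2
hr=T((558,312),.092);hl=T((425,312),.0845)
fr=T((513,218),.075);bk=T((403,224),.075);rr=T((605,310),.07)
print("grip",g,"w",T((334,315),.108)[0]-T((250,315),.108)[0])
print("head right-14mm",hr-[.014,0,0],"roller right-30",rr-[.03,0,0],"leg front-7",fr-[.0075,0,0],"back+17",bk)
```

```text
grip [0.51251723 0.18493476 0.108     ] w 0.015891456132472337
head right-14mm [0.55354871 0.18841949 0.092     ] roller right-30 [0.55401879 0.18936245 0.07      ] leg front-7 [0.55294823 0.20725555 0.075     ] back+17 [0.53712059 0.20452255 0.075     ]
```

```bash
python3 -c "
from rig import env
print(env.job_done(), env.read_state()['time'])"
```

```text
the job is handed in; nothing more can be done
the job is handed in; nothing more can be done
```

The clip is on the roller, snapped over the pin and fully home, and the job was handed in at about 21 s. I took the small orange-gripped clip from the black mat, laid it flat on the roller and slid it in under the head along +x. After easing the springs back to almost no force, I opened the fingers and lifted clear.

- **Snap:** the push peaked at 17 N (about 21 N in total with the downward press). It dropped from 14.5 to 8.5 N, slightly short of "about half". It then rose again at about 2 N/mm, which is the pin moving on its springs.
- **Seating:** in the last picture the grip sits 41.0 to 41.5 mm behind the pin, against 42 mm when home. The legs are spread around the pin and the gripper touches nothing.
- **Disagreements:** the vertical contact on the roller felt stiffer than 2 N/mm, so I limited the press; it touched 14 N once, briefly. The fixed cameras and the wrist camera differed by up to about 9 mm sideways on the pin's position; I used the wrist view.
- **Bystanders:** I did not photograph the hammer, brush or offcut again at the end. The arm passed above them and no contact force showed.

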